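Wind the nipping press down on a print pack

ROBOT

A 6-joint arm with a two-finger parallel gripper is mounted at the origin on the work surface. World frame = base frame: x ahead of the robot, y to its left, z up, the work surface at z = 0. Lengths are in m, angles in degrees, forces in N, time in s.
With the tool pointing down it reaches from about 0.35 to 0.925 m from the base axis. Payload 6.4 kg.
Tool frame: the origin (TCP) lies at the very end of the fingers, on their centre line; the grasp point (between the pads) lies 19 mm behind it; z points along the fingers, y is the line along which they close (so a half turn about z gives the same grasp; the last joint's range is limited). The gripper opens to 85 mm and grips with 20 to 120 N. Pads are 22 mm wide; open, the fingers measure 114 mm over their backs; the gripper's body (76 mm by 85 mm) begins 54 mm behind the grasp point. The pads swing forward as they close: fully open they stand 13 mm farther back than shut.
Start: joints at [64.853, 14.043, 89.255, -0, 76.702, -9.975], TCP at [0.17, 0.627, 0.231] pointing down, gripper open.
Joint ranges: [-179.41, 179.41], [-58.25, 129.5], [7.25, 145.43], [-54.29, 234.29], [11.92, 165.04], [-157.13, 157.13]. Speed limits (degrees/s): [147.25, 147.25, 180, 180, 180, 180].

INTERFACE

Orientations are given as a 3x3 rotation matrix whose columns are the frame's x, y, z axes.
In Python, from cell import arm gives the robot as it stands. The module is installed in compiled form; this text tells all that it offers.
- The arm moves only by the shell command python3 -m crank 'ROWS' [OPENING] [FORCE]. ROWS is JSON, a list of rows, each a list of 2 entries, a list of its own where there are three numbers: the shift along the tool's x, y, z in units of 0.8 m (1.0 is 0.8 m), then the turn, a rotation vector about the tool's x, y, z in units of 4 degrees (1.0 is 4 degrees). In form: [[[tx, ty, tz], [ax, ay, az]], ...]. A call has 1 to 12 rows; each row shifts and turns the commanded pose from where the row before left it, along the tool's axes as they then stand; what a row does not reach is not made up. A row lasts 1/8 s, in which the tool goes at most 62.5 mm and 10.7 degrees, less where a joint would pass 70% of its speed; a pose out of reach is approached as far as the arm can. A call with a number of a shift or a turn outside -1 to 1 is refused whole. A call with a gripper value outside its range is refused whole. OPENING is the opening, from 0 (shut) to 1 (fully open), set as the call begins (- or left out, the last holds). The fingers move at their own pace and stop on an object; FORCE is the grip in N (left out, the last holds). Time passes only in rows, so rows that do not move let the fingers close. It gives the time, the measured TCP pose, the force, the opening and the grip force at its end, in the units of the state.
- arm.get_obs(): the state, without advancing time (a new reading comes with each control period).
- arm.read_camera(name): name is "side" or "top"; returns the picture (420x560x3 uint8, red, green, blue); there is no depth.
- arm.camera_params(name): a dict with "vertical_fov" (degrees; the focal length in pixels is half the picture's height over the tangent of half this angle, whatever the lens; pixels are square), "cx", "cy" (the principal point, pixels), "rvec" (rotation vector, rad) and "tvec" (3), from world to camera coordinates, as OpenCV has them. Camera axes: x right, y down, z forward; pixel columns grow to the right and rows downward; lengths in m; the calibration is good to about 2 mm. A picture is of the moment at which its call begins. camera_params takes no time and is no camera call.
- arm.hand_in(): hands the job in; it is judged then, once.
Trained networks look in the newest picture that a camera, given by its name, has taken for a name from the list of things; names that differ only in an ending like _2 or _b are one class to them, and where a whole thing is asked for, a point or a joint stands for the part that bears it (a point fixed in the world has none). Each returns a list of dicts, best first, with "conf" (0 to 1); they miss things now and then, are a little off and sometimes report something else, mostly with a low value. They report only what shows in the picture. A call takes as long as a camera call.
- arm.cut_out(thing, camera): "region" (420x560 bool, what is visible of it) and "extent" ([centre column, centre row, width, height] in pixels, round what is visible of it).
- arm.spot_point(thing, camera): "centre" ([column, row] in pixels: a listed point, or the origin of a listed thing).
The state is a dict: "t": time; "q": joint angles; "joint_vel": joint speeds; "effort": joint torques, N m; "eef_pos": TCP position; "ee_rot": TCP orientation; "force": force on the tool from outside, world axes, zero at the start; "ft_torque": the same for the moment, N m; "width": finger opening in m; "grasp_force": force on a finger pad.
Only numpy, scipy, OpenCV 4.12 (cv2) and the standard library are available. Lean on these libraries where they do the work, as an engineer would, in place of code of your own. Each camera call takes 0.05 s, during which the arm holds its last target. There are 200 camera calls.

TASK

A print pack (lino block and paper between two boards) lies ready in the bench nipping press. Wind the press down on it: with a fingertip, push the arms of the handle round clockwise (seen from above) until the platen nips the pack tight and the handle will go no further, then leave the handle alone. Only push the handle, do not take hold of it between the fingers, and leave the pack and everything else on the table where they are.

Things in the scene. Friction and masses are not known exactly. Their poses are not given: they have to be found in the camera images.
- press: Bench nipping press, dark cast iron, fixed. Origin on the table under the centre of its base, on the screw's axis, z up. Base 200 mm along its x, 320 mm along its y, bed top 45 mm above the table. Columns at y = -138 and +138 mm carry an arched yoke along y, 40 to 60 mm wide; its top is 172 mm above the table near the middle, 148 mm at the columns (nuts to 162 mm).
- press_boss (a point): Centre of the top of the yoke's boss (the round nut housing, radius 30 mm) through which the screw passes, 189 mm above the table. Only the screw and the handle stand higher.
- handle (a joint): Turn of the handle about the screw, rad: 0 = platen fully up, grows clockwise seen from above; starts between 0.3 and 3.0. It takes about 0.35 N m to turn (some 4 N at 85 mm from the axis). At about 5.93 the platen meets the pack and the handle comes to a firm, slightly springy stop near 5.95; some 10 N more there, 85 mm out, makes the pack tight. It stays where it is left, also when tight.
- handle_hub (a point): Centre of the handle, on the screw's axis and the bar's centre line; x along the bar, z up. Starts 216 to 225 mm above the table, sinks 18 mm per turn, to 208 mm at the stop. The handle: a straight level round steel bar, 14 mm diameter, a hub (radius 21 mm, top with its nut 26 mm above this point) and a 34 mm steel ball on each end. Each arm is bare bar from 22 to 98 mm from the axis.
- handle_ball_a (a point): Centre of the steel ball on one end of the bar, 116 mm from the axis along the bar's +x.
- handle_ball_b (a point): Centre of the steel ball on the other end of the bar, 116 mm from the axis along the bar's -x.
- platen: The iron pressing plate, 160 x 220 x 20 mm, on the lower end of the screw, between the columns. Origin at the centre of its underside, 85 mm above the table when fully raised; it goes straight down 18 mm per turn of the handle (2.865 mm per rad), to 68 mm. The screw and the handle are part of it.
- pack: The print pack, loose on the bed under the platen: plywood boards 140 x 190 mm with a brown lino block and paper between, 23 mm thick in all, top at 68 mm above the table. Origin at the centre of its underside. To be left where it lies.
- brayer_wide: Bystander: hand roller (brayer) lying flat, black roller 100 mm wide and 38 mm thick at the origin, handle 162 mm along -x. Leave alone.
- brayer_small: Bystander: small brayer lying near the press, blue inked roller 60 mm wide, handle 162 mm along -x. Under 35 mm high. Leave alone.
- ink_tube_a: Bystander: flat green ink tube, 130 x 50 x 24 mm, lying. Leave alone.
- ink_tin: Bystander: steel ink tin, 84 mm across, 75 mm high, standing beside the press. Leave alone.
- baren: Bystander: round black baren, 110 mm across, with a wooden bow handle 39 mm high, beside the press. Leave alone.
- lino_cutter: Bystander: lino cutter with a pear-shaped wooden handle, about 105 mm long, lying near the press. Leave alone.

How it is judged:
By the outcome, as a careful person would: the job done as asked, in the order asked, and still so for the second after the job is handed in, with the robot touching nothing.
It also fails if it takes over 64 s, if anything falls off the work surface, if the arm or the gripper's body presses on something with over 40 N, if the wrist force passes 120 N, or if a joint passes its speed limit or range.

## Working session

There is one attempt and no reset: what is moved stays moved. The work goes in short steps, Python scripts to look and compute and a shell command to move; the robot and the scene stay as the last step left them, time stands still between calls to the robot, and variables do not carry over. Pictures are saved under pics/ and viewed, at most 10 in all, crops included, and the job is handed in when it is done.

```bash
mkdir -p pics
cat > h.py <<'E'
import numpy as np, cv2
from cell import arm
def cam(n):
    p=arm.camera_params(n); f=210/np.tan(np.radians(p['vertical_fov'])/2)
    R=cv2.Rodrigues(np.array(p['rvec'],float))[0]; return p,f,R,np.array(p['tvec'],float)
def ray(n,uv):
    p,f,R,t=cam(n); d=R.T@np.array([(uv[0]-p['cx'])/f,(uv[1]-p['cy'])/f,1]); return -R.T@t,d
def atz(n,uv,z):
    o,d=ray(n,uv); return o+d*(z-o[2])/d[2]
def proj(n,X):
    p,f,R,t=cam(n); c=R@np.array(X)+t; return np.array([p['cx'],p['cy']])+f*c[:2]/c[2]
def tri(a,b):
    (o1,d1),(o2,d2)=ray('top',a),ray('side',b)
    s=np.linalg.lstsq(np.c_[d1,-d2],o2-o1,rcond=None)[0]; P=o1+s[0]*d1;Q=o2+s[1]*d2
    return (P+Q)/2,np.linalg.norm(P-Q)
E
python3 - <<'E'
from h import *
ims=[arm.read_camera(n) for n in('top','side')]
for n,i in zip(('top','side'),ims): cv2.imwrite(f'pics/{n}0.png',i[:,:,::-1]); print(n,arm.camera_params(n), ray(n,(280,210))[0])
for th in('handle_hub','handle_ball_a','press_boss','press','platen','pack'):
    for n in('top','side'):
        print(th,n,[(np.round(r['centre'],1).tolist(),round(r['conf'],2)) for r in arm.spot_point(th,n)[:3]])
o=arm.get_obs(); print(o['t'],o['ee_rot'],o['force'])
E
```

```text
top {'vertical_fov': 47.717390367245635, 'cx': 276.9266860009896, 'cy': 208.18294599866977, 'rvec': array([ 2.18156316, -2.14823657,  0.11838953]), 'tvec': array([-0.02167497,  0.54636208,  1.68557162])} [ 0.3591604  -0.01512219  1.73519685]
side {'vertical_fov': 46.64177022499977, 'cx': 277.8096565075692, 'cy': 206.547828233717, 'rvec': array([ 2.03701544, -0.72944428,  0.36617843]), 'tvec': array([-0.44763867,  0.33644597,  1.28261948])} [-0.19236714 -0.99560035  0.96460553]
handle_hub top [([326.7, 209.9], 0.98), ([288.1, 215.0], 0.67)]
handle_hub side [([301.6, 220.6], 0.89)]
handle_ball_a top [([289.4, 213.8], 0.86), ([366.8, 207.5], 0.76), ([328.2, 210.1], 0.54)]
handle_ball_a side [([264.8, 203.5], 0.98), ([338.4, 237.1], 0.69)]
press_boss top [([325.2, 212.6], 0.72)]
press_boss side [([302.9, 228.1], 0.88)]
press top [([318.6, 215.0], 0.82)]
press side [([297.7, 282.7], 0.89), ([406.2, 385.5], 0.57)]
platen top [([320.0, 213.4], 0.98), ([257.7, 206.4], 0.46)]
platen side [([302.1, 261.0], 0.92), ([352.8, 346.7], 0.72), ([337.6, 235.1], 0.27)]
pack top []
pack side []
0.7 [[-9.65143722e-01  2.61720453e-01  2.91117288e-05]
 [ 2.61720454e-01  9.65143721e-01  4.38671281e-05]
 [-1.66160776e-05  4.99572182e-05 -9.99999999e-01]] [0.02752049 0.42854962 1.01274113]
```

View pics/top0.png

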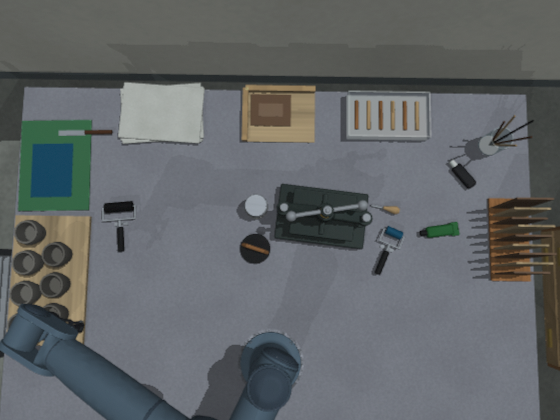

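View pics/side0.png

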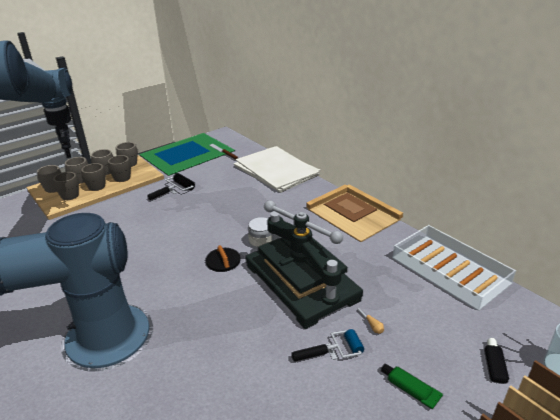

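Run:
```python
from h import *
T={'hub':((326.7,209.9),(301.6,220.6)),'L':((289.4,213.8),(264.8,203.5)),'R':((366.8,207.5),(338.4,237.1)),'boss':((325.2,212.6),(302.9,228.1)),'platen':((320,213.4),(302.1,261))}
for k,(a,b) in T.items(): print(k,*[np.round(x,4) for x in tri(a,b)])
for k,z in (('hub',.22),('L',.22),('R',.22),('boss',.189)): print(k,atz('top',T[k][0],z).round(4),atz('side',T[k][1],z).round(4))
for a in('press','ink_tin','baren'):print(a,[(np.round(r['extent'],1).tolist(),round(r['conf'],2)) for r in arm.cut_out(a,'top')[:2]])
for n in('handle_hub',):
  for c in('top','side'):
    r=arm.cut_out(n,c)[0]; print(c,r['extent'],r['conf'])
    m=r['region'].astype(np.uint8); cv2.imwrite(f'pics/m_{c}.png',m*255)
top=arm.read_camera('top')
c=top[170:265,240:410]; cv2.imwrite('pics/c1.png',cv2.resize(c,None,fx=4.5,fy=4.5,interpolation=cv2.INTER_CUBIC)[:,:,::-1])
```

```text
hub [ 0.5231 -0.1736  0.2193] 0.001
L [ 0.5018 -0.0499  0.225 ] 0.0139
R [ 0.533  -0.3015  0.2303] 0.0044
boss [ 0.5209 -0.1742  0.1948] 0.0109
platen [ 0.5282 -0.1668  0.072 ] 0.0057
hub [ 0.5227 -0.1733  0.22  ] [ 0.523  -0.1746  0.22  ]
L [ 0.5082 -0.0537  0.22  ] [ 0.5    -0.0406  0.22  ]
R [ 0.5324 -0.302   0.22  ] [ 0.5453 -0.2927  0.22  ]
boss [ 0.517  -0.1716  0.189 ] [ 0.5315 -0.1703  0.189 ]
press [([319.0, 216.1, 95.2, 63.9], 0.6)]
ink_tin [([255.2, 206.6, 27.7, 24.9], 0.71)]
baren [([254.5, 251.2, 27.3, 32.3], 0.82)]
top [324.5, 211.3, 80.3, 22.7] 0.77
side [304.4, 222.5, 80.2, 44.2] 0.83
```

View pics/c1.png

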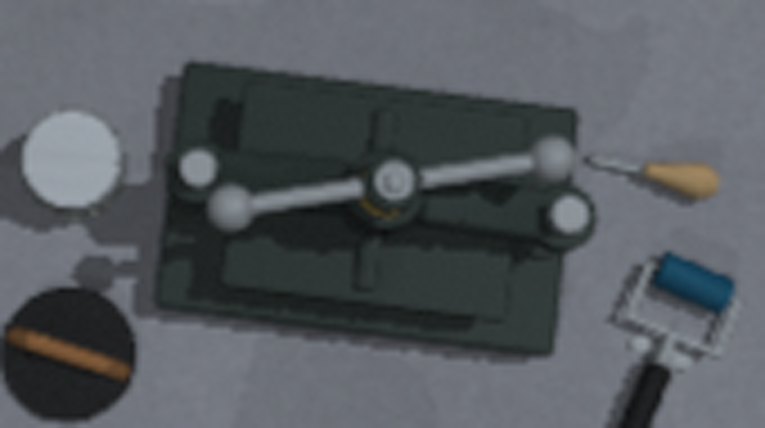

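The camera shows the bar running from ball L at about (291,216) through the hub at (327,210) to ball R at (363,205). I'll push the left arm from the -x side with the gripper shut.

```bash
python3 -m crank '[[[0,0,-0.0125],[0,0,-1]],[[0,0,-0.0125],[0,0,-1]],[[0,0,-0.0125],[0,0,-1]],[[0,0,-0.0125],[0,0,-0.79]],[[-0.039,-0.051,0],[0,0,0]],[[-0.039,-0.051,0],[0,0,0]],[[-0.039,-0.051,0],[0,0,0]],[[-0.039,-0.051,0],[0,0,0]],[[-0.039,-0.051,0],[0,0,0]],[[-0.039,-0.051,0],[0,0,0]],[[-0.039,-0.051,0],[0,0,0]],[[-0.039,-0.051,0],[0,0,0]]]' 0 60
```

```text
t: 2.5
eef_pos: [0.4205, 0.2995, 0.2716]
ee_rot: [[-1.0, 0.0, 0.001], [0.0, 1.0, 0.0], [-0.001, 0.0, -1.0]]
force: [0.2, 0.0, -0.4]
width: 0.0
grasp_force: 0.0
```

```bash
python3 -m crank '[[[-0.007,-0.064,0],[0,0,0]],[[-0.007,-0.064,0],[0,0,0]],[[-0.007,-0.064,0],[0,0,0]],[[-0.007,-0.064,0],[0,0,0]],[[-0.007,-0.064,0],[0,0,0]],[[-0.007,-0.064,0],[0,0,0]],[[-0.006,-0.064,0],[0,0,0]],[[-0.006,-0.062,0],[0,0,0]],[[0,0,0.035],[0,0,0]],[[0,0,0],[0,0,0]]]'
python3 - <<'E'
from h import *
a=arm.read_camera('top');b=arm.read_camera('side')
P=arm.get_obs()['eef_pos']; print(P,proj('top',P),proj('side',P))
for c in('top','side'):
  for th in('handle_hub','handle_ball_a'): print(c,th,[(np.round(r['centre'],1).tolist(),round(r['conf'],2)) for r in arm.spot_point(th,c)[:3]])
f=lambda i,x,y:cv2.resize(i[y:y+100,x:x+150],None,fx=4,fy=4,interpolation=cv2.INTER_CUBIC)
cv2.imwrite('pics/c2.png',np.vstack([f(a,240,165)[:300],f(b,230,170)[:300]])[:,:,::-1])
E
```

```text
t: 3.75
eef_pos: [0.4614, -0.107, 0.2413]
ee_rot: [[-1.0, 0.001, -0.004], [0.001, 1.0, 0.002], [0.004, 0.002, -1.0]]
force: [-0.2, 0.5, 0.6]
width: 0.0003
grasp_force: 0.0
[ 0.46285004 -0.10682018  0.24380395] [306.29502563 227.67961721] [268.3872886  210.78875116]
top handle_hub [([325.6, 212.0], 0.83)]
top handle_ball_a [([361.5, 206.0], 0.74), ([122.5, 206.7], 0.28)]
side handle_hub [([300.9, 221.0], 0.74)]
side handle_ball_a [([265.3, 205.7], 0.73), ([337.8, 234.3], 0.68)]
```

View pics/c2.png

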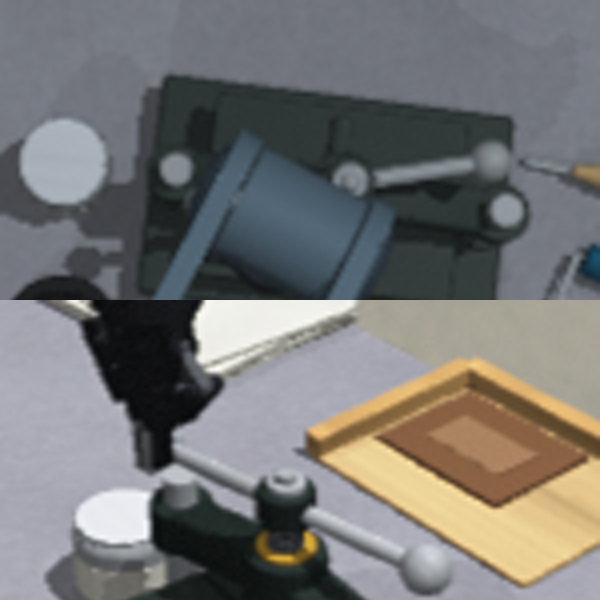

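The top view shows the arm standing over the left half of the bar. In the side view, the fingertip at about (268,210) is clear on the near side of the left arm. I'll work out the arc deltas next.

```bash
cat > arc.py <<'E'
import sys,numpy as np
# arc.py r psi0 psi1 step : deltas (tool x,y units) along circle, clockwise; first = from current TCP
from cell import arm
C=np.array([.5205,-.1745]); r,a,b,s=map(float,sys.argv[1:5])
ps=np.radians(np.arange(a,b-.01,-s)); W=C+r*np.c_[np.cos(ps),np.sin(ps)]
W=np.vstack([arm.get_obs()['eef_pos'][:2],W]) if len(sys.argv)<6 else W
for p,d in zip(np.arange(a,b-.01,-s),np.diff(W,axis=0)/.8): print(p,'[%.4f,%.4f]'%(-d[0],d[1]))
E
python3 arc.py .076 128 -230 6; python3 -m crank '[[[0,0,0.03],[0,0,0]],[[0,0,0.031],[0,0,0]],[[0,0,0],[0,0,0]]]'
```

```text
128.0 [-0.0130,-0.0097]
122.0 [-0.0081,0.0057]
116.0 [-0.0087,0.0048]
110.0 [-0.0092,0.0039]
104.0 [-0.0095,0.0029]
98.0 [-0.0098,0.0019]
92.0 [-0.0099,0.0009]
86.0 [-0.0099,-0.0002]
80.0 [-0.0099,-0.0012]
74.0 [-0.0097,-0.0022]
68.0 [-0.0094,-0.0032]
62.0 [-0.0090,-0.0042]
56.0 [-0.0085,-0.0051]
50.0 [-0.0079,-0.0060]
44.0 [-0.0073,-0.0068]
38.0 [-0.0065,-0.0075]
32.0 [-0.0057,-0.0081]
26.0 [-0.0048,-0.0087]
20.0 [-0.0039,-0.0092]
14.0 [-0.0029,-0.0095]
8.0 [-0.0019,-0.0098]
2.0 [-0.0009,-0.0099]
-4.0 [0.0002,-0.0099]
-10.0 [0.0012,-0.0099]
-16.0 [0.0022,-0.0097]
-22.0 [0.0032,-0.0094]
-28.0 [0.0042,-0.0090]
-34.0 [0.0051,-0.0085]
-40.0 [0.0060,-0.0079]
-46.0 [0.0068,-0.0073]
-52.0 [0.0075,-0.0065]
-58.0 [0.0081,-0.0057]
-64.0 [0.0087,-0.0048]
-70.0 [0.0092,-0.0039]
-76.0 [0.0095,-0.0029]
-82.0 [0.0098,-0.0019]
-88.0 [0.0099,-0.0009]
-94.0 [0.0099,0.0002]
-100.0 [0.0099,0.0012]
-106.0 [0.0097,0.0022]
-112.0 [0.0094,0.0032]
-118.0 [0.0090,0.0042]
-124.0 [0.0085,0.0051]
-130.0 [0.0079,0.0060]
-136.0 [0.0073,0.0068]
-142.0 [0.0065,0.0075]
-148.0 [0.0057,0.0081]
-154.0 [0.0048,0.0087]
-160.0 [0.0039,0.0092]
-166.0 [0.0029,0.0095]
-172.0 [0.0019,0.0098]
-178.0 [0.0009,0.0099]
-184.0 [-0.0002,0.0099]
-190.0 [-0.0012,0.0099]
-196.0 [-0.0022,0.0097]
-202.0 [-0.0032,0.0094]
-208.0 [-0.0042,0.0090]
-214.0 [-0.0051,0.0085]
-220.0 [-0.0060,0.0079]
-226.0 [-0.0068,0.0073]
t: 4.42
eef_pos: [0.4618, -0.1063, 0.1932]
ee_rot: [[-1.0, -0.0, -0.003], [-0.0, 1.0, 0.002], [0.003, 0.002, -1.0]]
force: [-0.3, 0.7, -0.1]
width: -0.0004
grasp_force: 0.0
```

```bash
python3 -m crank '[[[-0.013,-0.010,0],[0,0,0]],[[-0.0081,0.0057,0],[0,0,0]],[[-0.0087,0.0048,0],[0,0,0]],[[-0.0092,0.0039,0],[0,0,0]],[[-0.0095,0.0029,0],[0,0,0]],[[-0.0098,0.0019,0],[0,0,0]],[[-0.0099,0.0009,0],[0,0,0]]]'
```

```text
t: 5.3
eef_pos: [0.5174, -0.0989, 0.1941]
ee_rot: [[-1.0, 0.0, -0.001], [0.0, 1.0, 0.0], [0.001, 0.0, -1.0]]
force: [-3.0, -2.4, -0.5]
width: 0.0001
grasp_force: 1.6
```

```bash
python3 -m crank '[[[-0.0099,-0.0002,0],[0,0,0]],[[-0.0099,-0.0012,0],[0,0,0]],[[-0.0097,-0.0022,0],[0,0,0]],[[-0.0094,-0.0032,0],[0,0,0]],[[-0.009,-0.0042,0],[0,0,0]],[[-0.0085,-0.0051,0],[0,0,0]],[[-0.0079,-0.006,0],[0,0,0]],[[-0.0073,-0.0068,0],[0,0,0]],[[-0.0065,-0.0075,0],[0,0,0]],[[-0.0057,-0.0081,0],[0,0,0]],[[-0.0048,-0.0087,0],[0,0,0]],[[-0.0039,-0.0092,0],[0,0,0]]]'
```

```text
t: 6.8
eef_pos: [0.5917, -0.1493, 0.1946]
ee_rot: [[-1.0, 0.0, 0.0], [0.0, 1.0, 0.0], [-0.0, 0.0, -1.0]]
force: [-1.8, 2.6, -0.2]
width: -0.0002
grasp_force: 1.5
```

Run:
```python
from h import *
a=arm.read_camera('top');b=arm.read_camera('side')
f=lambda i,x,y:cv2.resize(i[y:y+100,x:x+150],None,fx=4,fy=4,interpolation=cv2.INTER_CUBIC)
cv2.imwrite('pics/c3.png',np.vstack([f(a,260,165)[:300],f(b,230,170)[:300]])[:,:,::-1])
```

```text
(no output)
```

View pics/c3.png

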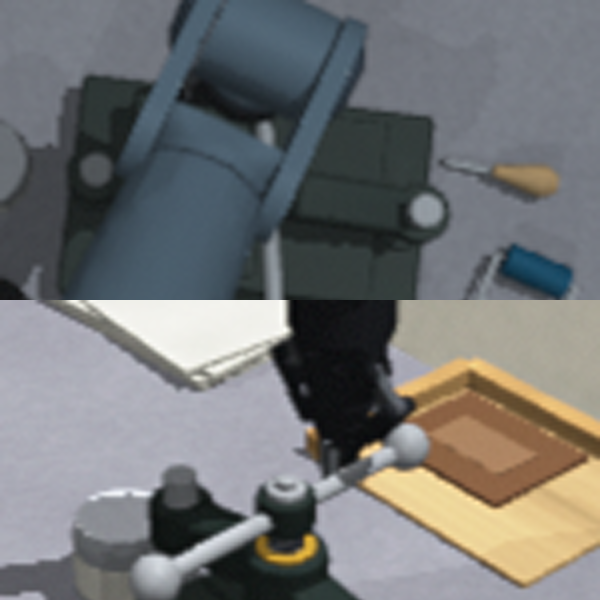

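The handle is turning: the bar now points away along +x and the fingertip is behind it in mid-arm. I'll carry on round.

```bash
python3 -m crank '[[[-0.0029,-0.0095,0],[0,0,0]],[[-0.0019,-0.0098,0],[0,0,0]],[[-0.0009,-0.0099,0],[0,0,0]],[[0.0002,-0.0099,0],[0,0,0]],[[0.0012,-0.0099,0],[0,0,0]],[[0.0022,-0.0097,0],[0,0,0]],[[0.0032,-0.0094,0],[0,0,0]],[[0.0042,-0.009,0],[0,0,0]],[[0.0051,-0.0085,0],[0,0,0]],[[0.006,-0.0079,0],[0,0,0]],[[0.0068,-0.0073,0],[0,0,0]]]'
```

```text
t: 8.28
eef_pos: [0.5726, -0.2301, 0.1947]
ee_rot: [[-1.0, 0.0, 0.001], [0.0, 1.0, -0.0], [-0.001, -0.0, -1.0]]
force: [2.3, 3.0, -1.1]
width: -0.0001
grasp_force: 1.5
```

```bash
python3 -m crank '[[[0.0075,-0.0065,0],[0,0,0]],[[0.0081,-0.0057,0],[0,0,0]],[[0.0087,-0.0048,0],[0,0,0]]]'
```

```text
t: 8.65
eef_pos: [0.553, -0.2436, 0.1946]
ee_rot: [[-1.0, 0.0, 0.0], [0.0, 1.0, -0.0], [-0.0, -0.0, -1.0]]
force: [2.9, 2.3, -0.2]
width: -0.0
grasp_force: 1.5
```

Run:
```python
from h import *
b=arm.read_camera('side')
for th in('handle_hub','handle_ball_a','press_boss'): print(th,[(np.round(r['centre'],1).tolist(),round(r['conf'],2)) for r in arm.spot_point(th,'side')[:3]])
for z in(.208,.212,.216,.22):print(z,proj('side',[.5205,-.1745,z]))
```

```text
handle_hub [([302.2, 224.4], 0.72)]
handle_ball_a [([335.6, 242.6], 0.97), ([269.4, 207.5], 0.79)]
press_boss [([302.2, 229.2], 0.63)]
0.208 [300.88538508 224.56718184]
0.212 [300.88700846 223.35482231]
0.216 [300.88863716 222.13848977]
0.22 [300.89027121 220.91816467]
```

```bash
python3 -m crank '[[[0.0092,-0.0039,0],[0,0,0]],[[0.0095,-0.0029,0],[0,0,0]],[[0.0098,-0.0019,0],[0,0,0]]]'
```

```text
t: 9.22
eef_pos: [0.5302, -0.2502, 0.1946]
ee_rot: [[-1.0, 0.0, 0.001], [0.0, 1.0, 0.0], [-0.001, 0.0, -1.0]]
force: [3.0, 1.6, 0.1]
width: 0.0001
grasp_force: 1.6
```

```bash
python3 -m crank '[[[0.0099,-0.0009,0],[0,0,0]],[[0.0099,0.0002,0],[0,0,0]]]'
```

```text
t: 9.48
eef_pos: [0.5143, -0.2509, 0.1947]
ee_rot: [[-1.0, 0.0, 0.001], [0.0, 1.0, -0.001], [-0.001, -0.001, -1.0]]
force: [3.8, 0.9, 0.6]
width: -0.0001
grasp_force: 1.5
```

```bash
python3 -m crank '[[[0.0099,0.0012,0],[0,0,0]],[[0.0097,0.0022,0],[0,0,0]]]'
```

```text
t: 9.72
eef_pos: [0.4986, -0.2481, 0.1947]
ee_rot: [[-1.0, 0.0, 0.001], [0.0, 1.0, -0.001], [-0.001, -0.001, -1.0]]
force: [3.6, -0.2, -1.0]
width: 0.0002
grasp_force: 1.6
```

```bash
python3 -m crank '[[[0.0094,0.0032,0],[0,0,0]],[[0.009,0.0042,0],[0,0,0]]]'
```

```text
t: 9.98
eef_pos: [0.4838, -0.2421, 0.1946]
ee_rot: [[-1.0, 0.0, 0.0], [0.0, 1.0, -0.001], [-0.0, -0.001, -1.0]]
force: [3.6, -0.3, 0.1]
width: 0.0
grasp_force: 1.6
```

```bash
python3 -m crank '[[[0.0085,0.0051,0],[0,0,0]],[[0.0079,0.006,0],[0,0,0]]]'
```

```text
t: 10.22
eef_pos: [0.4707, -0.2331, 0.1946]
ee_rot: [[-1.0, 0.0, -0.0], [0.0, 1.0, -0.001], [0.0, -0.001, -1.0]]
force: [2.8, -1.4, -0.1]
width: 0.0
grasp_force: 1.5
```

Run:
```python
from h import *
a=arm.read_camera('top');b=arm.read_camera('side')
for th in('handle_hub','handle_ball_a','press_boss'): print(th,[(np.round(r['centre'],1).tolist(),round(r['conf'],2)) for r in arm.spot_point(th,'side')[:3]])
print(arm.get_obs()['force'])
f=lambda i,x,y:cv2.resize(i[y:y+100,x:x+150],None,fx=4,fy=4,interpolation=cv2.INTER_CUBIC)
cv2.imwrite('pics/c4.png',np.vstack([f(a,260,165)[:300],f(b,230,180)[:300]])[:,:,::-1])
```

```text
handle_hub []
handle_ball_a [([315.0, 201.7], 0.72), ([286.8, 248.0], 0.63)]
press_boss [([304.1, 226.4], 0.91), ([409.1, 385.5], 0.74), ([351.3, 346.9], 0.27)]
[-0.03529229  0.03175865  0.01990916]
```

View pics/c4.png

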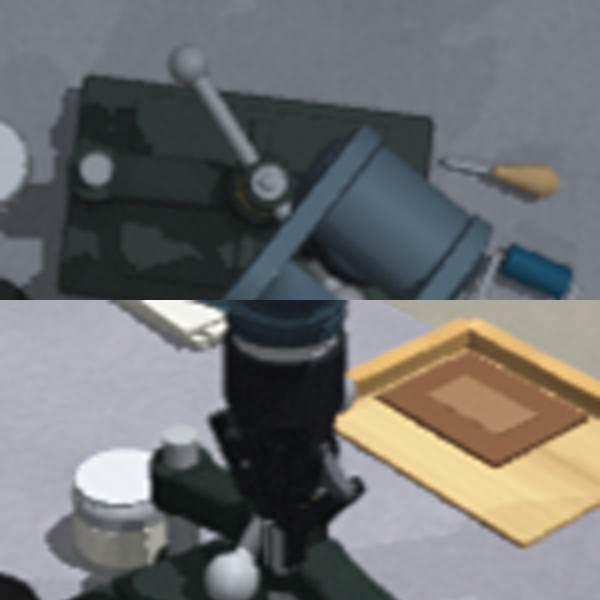

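The far ball is now at about (307,181) in the top image, so the bar has turned about 245° and isn't tight yet. I'll continue.

```bash
python3 -m crank '[[[0.0073,0.0068,0],[0,0,0]],[[0.0065,0.0075,0],[0,0,0]]]'
```

```text
t: 10.72
eef_pos: [0.4601, -0.2217, 0.1946]
ee_rot: [[-1.0, 0.0, 0.001], [0.0, 1.0, -0.001], [-0.001, -0.001, -1.0]]
force: [3.0, -1.6, -1.0]
width: 0.0002
grasp_force: 1.5
```

```bash
python3 -m crank '[[[0.0057,0.0081,0],[0,0,0]],[[0.0048,0.0087,0],[0,0,0]]]'
```

```text
t: 10.98
eef_pos: [0.4529, -0.2099, 0.1952]
ee_rot: [[-1.0, 0.0, 0.005], [0.0, 1.0, -0.006], [-0.005, -0.006, -1.0]]
force: [8.0, -17.3, -5.0]
width: -0.0001
grasp_force: 9.4
```

```bash
python3 -m crank '[[[0.0015,0.0032,0],[0,0,0]],[[0,0,0],[0,0,0]],[[0,0,0],[0,0,0]]]'
```

```text
t: 11.35
eef_pos: [0.4524, -0.2095, 0.1955]
ee_rot: [[-1.0, 0.001, 0.007], [0.001, 1.0, -0.011], [-0.007, -0.011, -1.0]]
force: [11.5, -16.5, -8.0]
width: -0.0001
grasp_force: 9.0
```

```bash
python3 -m crank '[[[0.0,0.004,0],[0,0,0]],[[0,0.003,0],[0,0,0]],[[0,0,0],[0,0,0]],[[0,0,0],[0,0,0]]]'
```

```text
t: 11.85
eef_pos: [0.4521, -0.2074, 0.1957]
ee_rot: [[-1.0, 0.001, 0.007], [0.001, 1.0, -0.019], [-0.007, -0.019, -1.0]]
force: [10.3, -30.0, -13.9]
width: 0.0004
grasp_force: 15.4
```

```bash
python3 -m crank '[[[0,-0.012,0],[0,0,0]],[[0,-0.02,0],[0,0,0]],[[0,-0.02,0],[0,0,0]],[[0,0,0],[0,0,0]],[[0,0,-0.05],[0,0,0]],[[0,0,-0.06],[0,0,0]],[[0,-0.05,-0.04],[0,0,0]],[[0,-0.06,0],[0,0,0]],[[0,-0.06,0],[0,0,0]],[[0,-0.06,0],[0,0,0]],[[0,0,0],[0,0,0]],[[0,0,0],[0,0,0]]]'
python3 - <<'E'
from h import *
a=arm.read_camera('top');b=arm.read_camera('side')
for c in('top','side'):
  for th in('handle_hub','handle_ball_a'): print(c,th,[(np.round(r['centre'],1).tolist(),round(r['conf'],2)) for r in arm.spot_point(th,c)[:3]])
f=lambda i,x,y:cv2.resize(i[y:y+100,x:x+150],None,fx=4,fy=4,interpolation=cv2.INTER_CUBIC)
cv2.imwrite('pics/c5.png',np.vstack([f(a,260,165)[:300],f(b,230,200)[:300]])[:,:,::-1])
E
```

```text
t: 13.35
eef_pos: [0.4505, -0.4249, 0.314]
ee_rot: [[-1.0, -0.0, -0.001], [-0.0, 1.0, 0.002], [0.001, 0.002, -1.0]]
force: [0.1, 0.2, 1.2]
width: -0.0003
grasp_force: 0.0
top handle_hub [([326.8, 210.1], 0.77)]
top handle_ball_a [([335.3, 244.0], 0.77), ([254.7, 247.9], 0.74), ([322.4, 176.5], 0.65)]
side handle_hub [([299.6, 226.1], 0.66)]
side handle_ball_a [([324.3, 207.2], 0.89), ([273.8, 243.2], 0.66)]
```

View pics/c5.png

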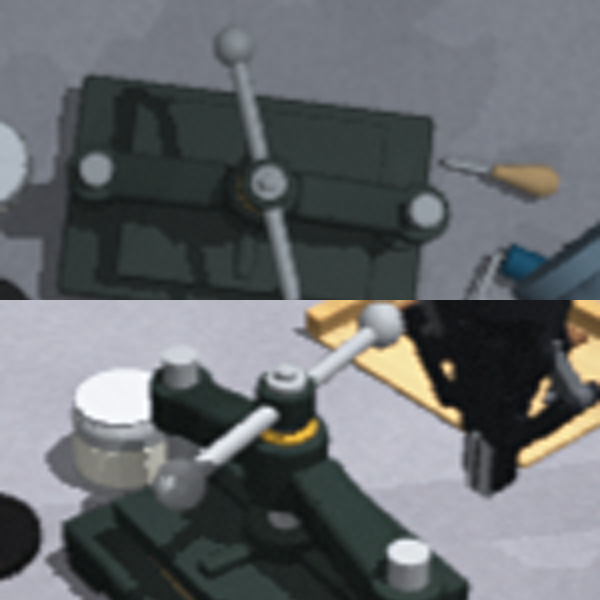

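The bar rests at the stop. The hub is at (299.6,226.1) in the side view, which puts it near its lowest height of 208 mm. The fingers are clear and the other objects haven't moved.

```bash
python3 -c "
from cell import arm
print(arm.hand_in())"
```

```text
the job is handed in; nothing more can be done
None
```

I wound the press down clockwise to its firm stop with the shut fingertip (last push about 30 N), left the handle there with the arm clear, and handed in the job at about 13.5 s.

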